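# Tuck a glass pane under the leaf of a lead came and hold it home

### The job

Pick up the glass pane with the two clipped corners and slide its straight short edge into the lead came on the board, under the raised upper leaf and on the outline drawn on the paper, without lifting the came. Push it fully home and square against the heart of the came, press it down flat on the board, firmly but without forcing the glass, and finish while still holding it pushed in and pressed down. Leave the other pane, the lead offcut and the tools where they are.

Things in the scene. Friction and masses are not known exactly. Their poses are not given: they have to be found in the camera images.
- pane_mid (a point): Centre (half-way through the thickness) of the pane to fit: dark violet glass, 110 mm long (its x), 60 mm wide (its y), 6 mm thick, about 115 g, lying flat on the bench (top at height 0), on the robot's left or right. Its +x end is the straight 60 mm edge with full corners, to be tucked in; at its -x end both corners are clipped by 12 mm at 45 degrees.
- pane_edge (a point): Middle of the pane's straight edge, half-way through its thickness: 55 mm along +x from the pane's centre. Same axes as the pane.
- place (a point): Point on the paper on the board's top, 12 mm above the bench, where the middle of the pane's straight edge belongs: right below the near face of the came's heart, at the middle of the came's length. x points away from the robot, straight into the channel; y along the came. The pane's ink outline starts here and runs 110 mm towards -x, 30 mm to either side.
- came: Lead came: H-section bar, 220 mm long (its y), 26 mm wide (its x), about 330 g, loose on the board, its far side 0.5 mm short of the batten, which stops it. Origin at the middle of its underside; x away from the robot. Its heart is a 2 mm upright web in the middle of its width; its leaves reach 12 mm out from the heart. It must stay flat on the board.
- square_pane: Bystander: plain square pane of the same glass, 80 by 80 by 6 mm, no clipped corners, lying flat on the bench; origin at the middle of its underside. It may lie on the robot's left or right, the pane to fit on the other side.
- pliers: Bystander: lead pliers, about 160 mm long, lying on the bench at the right of the board; origin on the bench under the pivot region.
- offcut: Bystander: 90 mm offcut of H-section came, 12.5 mm high, lying on the bench at the left of the board; origin at the middle of its underside.
- lathekin: Bystander: wooden lathekin (lead-opening stick), 155 mm long, 22 mm wide, 8 mm high, lying on the bench beyond the board; origin near its middle, on the bench.
- board: Fixed plywood leading-up board with a paper drawing, 220 mm (x) by 250 mm (y) by 12 mm thick; origin at the middle of its underside, on the bench. Two nails 28 mm tall stand at the came's ends, 65 mm towards +x and 113.5 mm to either side of the origin.
- came_mouth (a point): Middle of the mouth of the came's near channel, between the lips, 12 mm before the heart. Heights above the board: lower leaf 0 to 1.5 mm; channel open from 1.5 to 11 mm at the heart; the near upper leaf slopes up, so the mouth is open from 1.5 to 13 mm. The pane goes over the lower leaf: bring it in level, its underside about 3 mm above the board.
- batten: Wooden batten, 22 mm (x) by 250 mm (y) by 16 mm high, fixed on the board along its far (+x) edge, right behind the came; origin at the middle of its underside. When the pane is pushed home, the came passes the push on to it.
Mind the look-alikes: they are no part of the job. Of the things that look like the came, the middle-sized one is meant.

How it is judged:
On the way, in this order (a step that is already met when the one before it is completed fails the run):
1. the pane has been picked up, clear of bench and board (height (world z) of pane_mid above 0.03 m and contact force between the fingers and pane above 0.5 N), for 0.2 s.
2. its straight edge is under the upper leaf of the came (x of pane_edge in the frame of came between -0.009 and 0.001 m and z of pane_edge in the frame of came between 0.003 and 0.0095 m), for 0.2 s.
At the end, for the whole second after the job is handed in: Fingers still press the pane (over 2 N); it pushes the came on the batten (over 0.5 N) and presses the board (over 1 N). Edge under the leaf within 3.5 mm of the heart, 10 mm of the outline sideways, square to 0.06 rad, flat to 0.035 rad, middle within 3 mm of the board; came flat; at rest (x of pane_edge in the frame of came between -0.0045 and 0.001 m and z of pane_edge in the frame of came between 0.003 and 0.009 m and x of pane_edge in the frame of place above -0.006 m and y of pane_edge in the frame of place between -0.01 and 0.01 m and angle between the x axis of pane_mid and the x axis of place, either way round below 0.06 rad and angle between pane_mid's own z axis and vertical below 0.035 rad and z of pane_mid in the frame of place below 0.006 m and z of came in the frame of place below 0.0025 m and angle between came's own z axis and vertical below 0.06 rad and contact force between came and batten above 0.5 N and contact force between pane and board above 1 N and contact force between the fingers and pane above 2 N and linear speed of pane below 0.02 m/s); the arm keeps its last pose, push and grip.
It fails at once if the came is lifted more than 4 mm off the board or tipped by more than 0.15 rad (z of came in the frame of place above 0.004 m or angle between came's own z axis and vertical above 0.15 rad).
It fails at once if the pane is forced: over 80 N against the came or the board (contact force between pane and came above 80 N or contact force between pane and board above 80 N).
It fails at once if the other pane, the offcut or a tool is moved more than 20 mm (distance of any of square_pane, pliers, offcut, lathekin from where it was at the start of the episode above 0.02 m).
It also fails if it takes over 42 s, if anything falls off the work surface, if the arm or the gripper's body presses on something with over 40 N, if the wrist force passes 120 N, or if a joint passes its speed limit or range.

### The arm

A 6-joint arm with a two-finger parallel gripper is mounted at the origin on the work surface. World frame = base frame: x ahead of the robot, y to its left, z up, the work surface at z = 0. Lengths are in m, angles in rad, forces in N, time in s.
With the tool pointing down it reaches from about 0.35 to 0.775 m from the base axis. Payload 7.3 kg.
Tool frame: the origin (TCP) lies at the very end of the fingers, on their centre line; the grasp point (between the pads) lies 19 mm behind it (robot.hold_point_z is the distance from the TCP to the grasp point, in m); z points along the fingers, y is the direction in which the jaws open and shut (so a half turn about z gives the same grasp; the last joint's range is limited). The gripper opens to 92 mm and grips with 3 to 60 N. Pads are 19 mm wide; open, the fingers measure 130 mm over their backs; the gripper's body (75 mm by 190 mm) begins 47 mm behind the grasp point.
Start: joints at [-1.363, 0.342, 1.524, -0, 1.275, -0.146], TCP at [0.182, -0.492, 0.191] pointing down, gripper open.
Joint ranges: [-2.53, 2.53], [-0.77, 2.02], [0.04, 2.7], [-1, 4.14], [0.28, 2.66], [-3.11, 3.11]. Speed limits (rad/s): [2.57, 2.57, 3.14, 3.14, 3.14, 3.14].

### API

Orientations are given as [roll, pitch, yaw] about the fixed x, y, z axes, in that order (R = Rz(yaw) Ry(pitch) Rx(roll)).
In Python, from cell import monitor, viewer, robot gives the robot as it stands.
- The arm moves only by the tool move_arm, never from a script. Its argument "deltas" is a list of rows, each an object of numbers: "x", "y", "z": the shift along the tool's x, y, z in m; "wx", "wy", "wz": the turn, a rotation vector about the tool's x, y, z in degrees; "hand": the opening, from 0 (shut) to 1 (fully open). In form: [{"x": .., "y": .., "z": .., "wx": .., "wy": .., "wz": .., "hand": ..}, ...]. A call has 1 to 8 rows; each row is the pose to reach, as a shift and turn from the pose commanded when the call began, along the tool's axes at that moment; what a row does not reach only later rows make up. A row lasts 1/8 s, in which the tool goes at most 62.5 mm and 10.7 degrees, less where a joint would pass 70% of its speed; a pose out of reach is approached as far as the arm can. A call with a gripper value outside its range is refused whole. The fingers move at their own pace and stop on an object; "grip_force" is the grip in N (left out, the last holds). Time passes only in rows, so rows that repeat a pose let the fingers close. It gives the time, the measured TCP pose, the force and the opening at its end, in the units of the state.
- monitor.observe(): the state, without advancing time (a new reading comes with each control period).
- viewer.read_camera(name): name is "side" or "top"; returns the picture (384x512x3 uint8, red, green, blue); there is no depth.
- viewer.camera_params(name): a dict with "camera_matrix" (3x3 intrinsics, pixels), "R" (3x3) and "t" (3): a world point X has camera coordinates R X + t. Camera axes: x right, y down, z forward; pixel columns grow to the right and rows downward; lengths in m; the calibration is good to about 2 mm. A picture is of the moment at which its call begins. camera_params takes no time and is no camera call.
- robot.hand_in(): hands the job in, once; it reports no verdict.
The state is a dict: "time": time; "qpos": joint angles; "qvel": joint speeds; "joint_efforts": joint torques, N m; "tool_pos": TCP position; "tool_rot": TCP orientation; "contact_force": force on the tool from outside, world axes, zero at the start; "torque": the same for the moment, N m; "opening": finger opening in m.
Only numpy, scipy, OpenCV 4.12 (cv2) and the standard library are available. Lean on these libraries where they do the work, as an engineer would, in place of code of your own. Each camera call takes 0.05 s, during which the arm holds its last target. There are 200 camera calls.

## Working session

There is one attempt and no reset: what is moved stays moved. The work goes in short steps, Python scripts to look and compute and a tool call to move; the robot and the scene stay as the last step left them, time stands still between calls to the robot, and variables do not carry over. Pictures are saved under pics/ and viewed, about 8 in all and at most 12, crops included, and the job is handed in when it is done.

Besides the shell and the picture viewer there is one more tool, called after "Request:" as a command line: name --argument value ..., lists and objects as JSON in quotes. move_arm: Moves the arm, as the interface text tells. Its arguments: {"type":"object","properties":{"deltas":{"type":"array","items":{"type":"object","properties":{"x":{"type":"number"},"y":{"type":"number"},"z":{"type":"number"},"wx":{"type":"number"},"wy":{"type":"number"},"wz":{"type":"number"},"hand":{"type":"number"}}}},"grip_force":{"type":"number"}},"required":["deltas"]}

```bash
mkdir -p pics; ls; python3 - <<'E'
from cell import monitor, viewer, robot
import cv2,numpy as np
for n in("top","side"):
    im=viewer.read_camera(n); cv2.imwrite(f"pics/{n}0.png",im[:,:,::-1])
    p=viewer.camera_params(n); print(n,p["camera_matrix"],p["R"],p["t"])
s=monitor.observe()
for k,v in s.items(): print(k,np.round(v,4))
print(robot.hold_point_z)
E
```

```text
pics
top [[450.48047481   0.         266.37067909]
 [  0.         450.48047481 192.14329451]
 [  0.           0.           1.        ]] [[ 0.02070796 -0.99978277 -0.0023645 ]
 [-0.99821818 -0.02054306 -0.05602181]
 [ 0.05596107  0.00352039 -0.99842675]] [0.01305006 0.48973583 1.19775373]
side [[400.52382638   0.         259.18526026]
 [  0.         400.52382638 193.48076583]
 [  0.           0.           1.        ]] [[-0.94394146 -0.33009916  0.00301146]
 [-0.22952352  0.64972717 -0.72468859]
 [ 0.23726246 -0.68475481 -0.68906993]] [0.47742937 0.16015367 1.20770426]
time 0.1
qpos [-1.363   0.3426  1.5249  0.      1.2754 -0.146 ]
qvel [-0.0001 -0.0029 -0.0017  0.0001 -0.0011 -0.0014]
joint_efforts [ 1.00000e-03 -4.32007e+01 -2.44693e+01  7.18000e-02  5.26000e-02
 -1.00000e-04]
tool_pos [ 0.1818 -0.4921  0.1906]
tool_rot [-3.1403e+00 -2.0000e-04  3.5380e-01]
contact_force [ 0.3828 -1.2475  0.7085]
torque [-0.0382  0.0574  0.0082]
opening 0.0916
0.0188
```

View pics/top0.png

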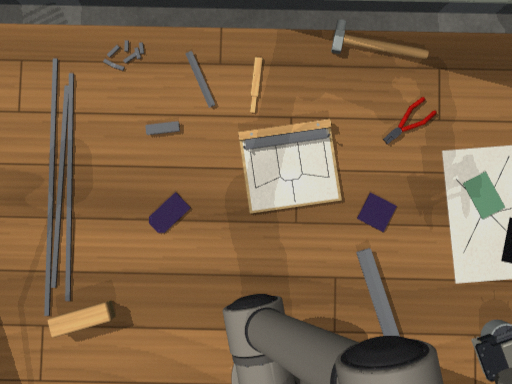

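View pics/side0.png

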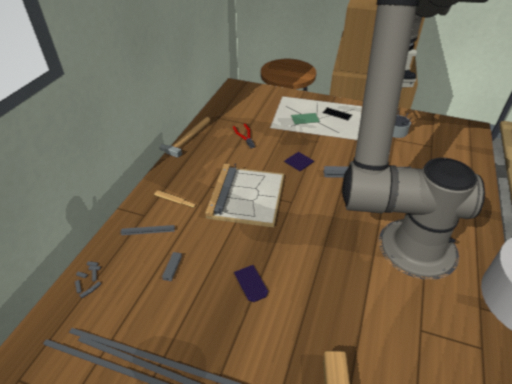

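```bash
cat > h.py <<'E'
import cv2,numpy as np
from cell import monitor, viewer, robot
def ray(n,uv,z):
    p=viewer.camera_params(n);K,R,t=[np.array(p[k]) for k in("camera_matrix","R","t")]
    uv=np.atleast_2d(np.asarray(uv,float)); d=np.linalg.solve(K,np.c_[uv,np.ones(len(uv))].T)
    d=(R.T@d).T; c=-R.T@t
    return c+d*((z-c[2])/d[:,2])[:,None]
def proj(n,X):
    p=viewer.camera_params(n); X=(np.array(p["R"])@np.atleast_2d(X).T).T+p["t"]
    q=(np.array(p["camera_matrix"])@X.T).T; return q[:,:2]/q[:,2:]
def violet(im):
    h=cv2.cvtColor(im,cv2.COLOR_RGB2HSV); return cv2.inRange(h,(115,90,20),(150,255,160))
def rect(n,mask,z,amin=150):
    out=[]
    for c in cv2.findContours(mask,cv2.RETR_EXTERNAL,cv2.CHAIN_APPROX_NONE)[0]:
        if cv2.contourArea(c)<amin: continue
        P=ray(n,c[:,0],z)[:,:2]
        (cx,cy),(w,h),a=cv2.minAreaRect((P*1000).astype(np.float32))
        out.append((cx,cy,w,h,a,c[:,0].mean(0)))
    return out
E
python3 - <<'E'
from h import *
np.set_printoptions(precision=4,suppress=True)
ims={}
for n in("top","side"):
    im=cv2.imread(f"pics/{n}0.png")[:,:,::-1].copy(); ims[n]=im
    for r in rect(n,violet(im),.006): print(n,[np.round(x,1) for x in r])
    h=cv2.cvtColor(im,cv2.COLOR_RGB2HSV); m=cv2.inRange(h,(0,0,170),(180,60,255))
    for c in cv2.findContours(m,cv2.RETR_EXTERNAL,cv2.CHAIN_APPROX_NONE)[0]:
        if cv2.contourArea(c)>1500:
            P=ray(n,c[:,0],.012)[:,:2]*1000; print(n,"paper",np.round(cv2.minAreaRect(P.astype(np.float32))[:2],1),cv2.minAreaRect(P.astype(np.float32))[2])
t=cv2.resize(ims["top"][105:220,225:350],None,fx=5,fy=5,interpolation=cv2.INTER_CUBIC)
a=cv2.resize(ims["top"][180:245,135:205],None,fx=4,fy=4,interpolation=cv2.INTER_CUBIC)
o=np.zeros((600,800,3),np.uint8); t=t[:575,:520]; o[:t.shape[0],:t.shape[1]]=t; o[:260,520:800]=a
cv2.imwrite("pics/crop1.png",o[:,:,::-1])
E
```

```text
top [np.float64(443.0), np.float64(-274.8), np.float64(78.1), np.float64(77.6), np.float64(64.1), array([376.3, 211.8])]
top [np.float64(426.6), np.float64(287.4), np.float64(58.7), np.float64(107.4), np.float64(44.7), array([168.5, 213.2])]
top paper [[ 444.2 -559.1]
 [ 358.5  187.8]] 5.344814777374268
top paper [[541.3 -40.8]
 [167.3 235.2]] 9.31048583984375
side [np.float64(427.0), np.float64(290.9), np.float64(57.3), np.float64(107.2), np.float64(44.0), array([250.9, 282.8])]
side [np.float64(444.4), np.float64(-270.7), np.float64(76.0), np.float64(75.8), np.float64(64.5), array([298.8, 160.9])]
side paper [[537.3 -42.7]
 [156.  230.7]] 9.205794334411621
side paper [[ 448.1 -581.5]
 [ 351.2  255.5]] 5.389281749725342
side paper [[ -186.8 -1624.5]
 [ 1696.5   429.2]] 84.75142669677734
side paper [[2249.3 -831. ]
 [ 214.  1442.8]] 44.37012481689453
```

View pics/crop1.png

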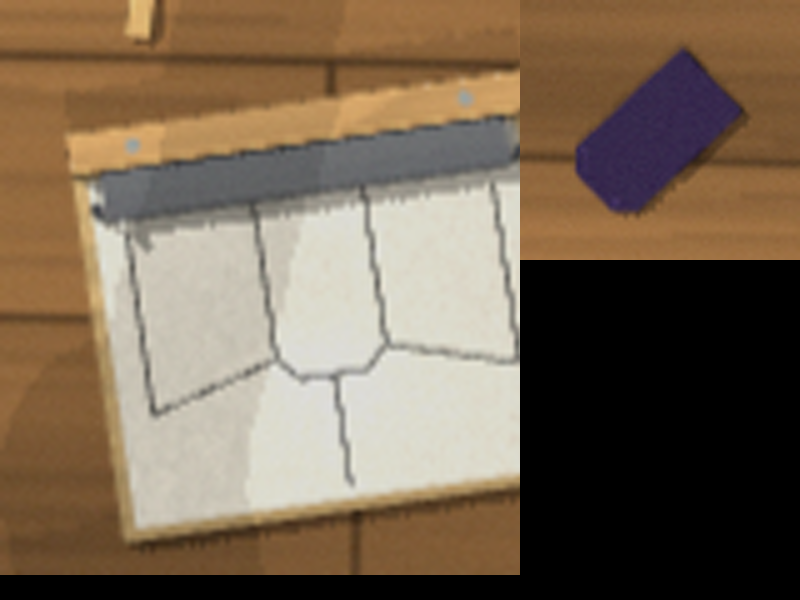

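```bash
cat >> h.py <<'E'
from scipy.spatial.transform import Rotation as Ro
def delta(cur_p,cur_rpy,p,yaw_deg):
    R=Ro.from_euler('xyz',cur_rpy); T=Ro.from_euler('xyz',[np.pi,0,np.radians(yaw_deg)])
    return np.round(R.inv().apply(np.array(p)-cur_p),4),np.round((R.inv()*T).as_rotvec(degrees=True),2)
E
python3 - <<'E'
from h import *
np.set_printoptions(precision=1,suppress=True)
im=cv2.imread("pics/top0.png")[:,:,::-1].copy(); g=cv2.cvtColor(im,cv2.COLOR_RGB2GRAY).astype(float)
off=np.array([225,105])
def line(a,b):
    # sub-pixel dark-line points: darkest column centroid per row between a and b (crop pixels /5)
    a=np.array(a)/5+off-.4; b=np.array(b)/5+off-.4; P=[]
    for f in np.linspace(.12,.95,25):
        u,v=a+(b-a)*f; r=int(round(v)); c=np.arange(int(round(u))-3,int(round(u))+4)
        w=np.clip(np.median(g[r,c])-g[r,c]-8,0,None)
        if w.sum()>0: P.append(((w*c).sum()/w.sum(),r))
    W=ray("top",P,.012)[:,:2]*1000
    vx,vy,x,y=cv2.fitLine(W.astype(np.float32),cv2.DIST_HUBER,0,.01,.01)[:,0]
    if vx<0: vx,vy=-vx,-vy
    return np.array([x,y]),np.array([vx,vy]),W
L=line((255,205),(275,350)); Rr=line((365,188),(386,340))
for q in(L,Rr): print(q[0],np.degrees(np.arctan2(q[1][1],q[1][0])))
d=L[1]+Rr[1]; d/=np.linalg.norm(d); n=np.array([-d[1],d[0]]); print("width",(L[0]-Rr[0])@n,"mid offset",(L[0]+Rr[0])@n/2,"yaw",np.degrees(np.arctan2(d[1],d[0])))
e=ray("top",np.array([[300,379],[370,371]])/5+off-.4,.012)[:,:2]*1000
print("near end",e,e@d)
# came lip & far edges, batten edges, along the middle line profile
for nm,z,pt in(("lip~13",.025,(312,197)),("came far/batten near top",.028,(300,152)),("batten far",.028,(290,103)),("board near edge top",.012,(345,510))):
    X=ray("top",np.array([pt])/5+off-.4,z)[0,:2]*1000; print(nm,X,"along d",X@d)
h=cv2.cvtColor(im,cv2.COLOR_RGB2HSV)
c=cv2.inRange(h,(95,25,50),(130,120,150)); 
for r in rect("top",c,.0245): print([np.round(x,1) for x in r])
E
```

```text
[572.2  -5.6] 9.163811
[582.5 -64.6] 9.607363
width 59.894966 mid offset -128.78696 yaw 9.385586
near end [[522.2 -25.3]
 [527.3 -63. ]] [511.1 510. ]
lip~13 [619.1 -29.5] along d 605.9773135692882
came far/batten near top [642.7 -22.5] along d 630.4420955031572
batten far [669.1 -16.7] along d 657.4208714774359
board near edge top [452.1 -50.8] along d 437.7141859371818
```

```bash
python3 - <<'E'
from h import *
s=monitor.observe(); p,r=s["tool_pos"],s["tool_rot"]
print(delta(p,r,[.42,-.05,.2],78)); print(delta(p,r,[.4215,.2945,.1],134.7))
E
```

```text
(array([ 0.3766, -0.3322, -0.009 ]), array([-6.000e-02, -5.000e-02, -5.773e+01]))
(array([ 0.4973, -0.6547,  0.0915]), array([-4.0000e-02, -8.0000e-02, -1.1443e+02]))
```

Request:
move_arm --deltas '[{"x":0.377,"y":-0.332,"z":-0.009,"wz":-57.7,"hand":1},{"x":0.377,"y":-0.332,"z":-0.009,"wz":-57.7,"hand":1},{"x":0.377,"y":-0.332,"z":-0.009,"wz":-57.7,"hand":1},{"x":0.377,"y":-0.332,"z":-0.009,"wz":-57.7,"hand":1},{"x":0.377,"y":-0.332,"z":-0.009,"wz":-57.7,"hand":1},{"x":0.377,"y":-0.332,"z":-0.009,"wz":-57.7,"hand":1},{"x":0.377,"y":-0.332,"z":-0.009,"wz":-57.7,"hand":1},{"x":0.377,"y":-0.332,"z":-0.009,"wz":-57.7,"hand":1}]'

```text
schema error: expected keys x, y, z, wx, wy, wz, hand
```

```bash
python3 - <<'E'
from h import *
s=monitor.observe(); p,r=s["tool_pos"],s["tool_rot"]
print(s["time"],p,r,s["qvel"]); print(delta(p,r,[.4215,.2945,.08],134.7))
E
```

```text
0.1 [ 0.18182872 -0.49209491  0.19055021] [-3.14030718e+00 -1.89997558e-04  3.53761840e-01] [-9.06052704e-05 -2.88621966e-03 -1.67775551e-03  1.30840998e-04
 -1.05576168e-03 -1.38353766e-03]
(array([ 0.4973, -0.6547,  0.1115]), array([-4.0000e-02, -8.0000e-02, -1.1443e+02]))
```

Request:
move_arm --deltas '[{"x":0.377,"y":-0.332,"z":-0.009,"wx":0,"wy":0,"wz":-57.7,"hand":1},{"x":0.377,"y":-0.332,"z":-0.009,"wx":0,"wy":0,"wz":-57.7,"hand":1},{"x":0.377,"y":-0.332,"z":-0.009,"wx":0,"wy":0,"wz":-57.7,"hand":1},{"x":0.377,"y":-0.332,"z":-0.009,"wx":0,"wy":0,"wz":-57.7,"hand":1},{"x":0.377,"y":-0.332,"z":-0.009,"wx":0,"wy":0,"wz":-57.7,"hand":1},{"x":0.377,"y":-0.332,"z":-0.009,"wx":0,"wy":0,"wz":-57.7,"hand":1},{"x":0.377,"y":-0.332,"z":-0.009,"wx":0,"wy":0,"wz":-57.7,"hand":1},{"x":0.377,"y":-0.332,"z":-0.009,"wx":0,"wy":0,"wz":-57.7,"hand":1}]'

```text
time: 1.1
tool_pos: [0.4199, -0.0506, 0.2001]
tool_rot: [3.141, 0.0, 1.361]
contact_force: [1.4, -0.9, -0.0]
opening: 0.0919
```

```bash
python3 - <<'E'
from h import *
s=monitor.observe(); p,r=s["tool_pos"],s["tool_rot"]
print(s["time"],p,r,s["qvel"]); print(delta(p,r,[.4215,.2945,.08],134.7))
E
```

```text
1.1 [ 0.41993564 -0.05061314  0.20008883] [3.14135769e+00 2.48770845e-04 1.36082248e+00] [ 1.21859444  0.2863147  -0.36699268 -0.00346915  0.07126235  1.2145121 ]
(array([ 0.3379, -0.0704,  0.12  ]), array([ 1.000e-02,  2.000e-02, -5.673e+01]))
```

Request:
move_arm --deltas '[{"x":0.338,"y":-0.07,"z":0.12,"wx":0,"wy":0,"wz":-56.7,"hand":1},{"x":0.338,"y":-0.07,"z":0.12,"wx":0,"wy":0,"wz":-56.7,"hand":1},{"x":0.338,"y":-0.07,"z":0.12,"wx":0,"wy":0,"wz":-56.7,"hand":1},{"x":0.338,"y":-0.07,"z":0.12,"wx":0,"wy":0,"wz":-56.7,"hand":1},{"x":0.338,"y":-0.07,"z":0.12,"wx":0,"wy":0,"wz":-56.7,"hand":1},{"x":0.338,"y":-0.07,"z":0.12,"wx":0,"wy":0,"wz":-56.7,"hand":1},{"x":0.338,"y":-0.07,"z":0.12,"wx":0,"wy":0,"wz":-56.7,"hand":1},{"x":0.338,"y":-0.07,"z":0.12,"wx":0,"wy":0,"wz":-56.7,"hand":1}]'

```text
time: 2.1
tool_pos: [0.421, 0.2921, 0.0798]
tool_rot: [-3.14, 0.0, 2.351]
contact_force: [-0.3, 0.2, 1.0]
opening: 0.0917
```

```bash
python3 - <<'E'
from h import *
im=viewer.read_camera("side"); 
s=monitor.observe(); p,r=s["tool_pos"],s["tool_rot"]
print(s["time"],p,r,s["contact_force"],abs(s["qvel"]).max()); print(delta(p,r,[.4215,.2945,.0015],134.7))
top=viewer.read_camera("top")
o=np.hstack([cv2.resize(im[190:330,180:320],(400,400)),cv2.resize(top[140:280,100:240],(400,400))])
cv2.imwrite("pics/hover.png",o[:,:,::-1])
E
```

```text
2.15 [0.4214021  0.2917642  0.08017534] [-3.14116692e+00  2.66662332e-04  2.34960459e+00] [ 0.15583688  0.79042906 -0.22485029] 0.01682240136293668
(array([0.0019, 0.002 , 0.0787]), array([-0.02,  0.02, -0.08]))
```

View pics/hover.png

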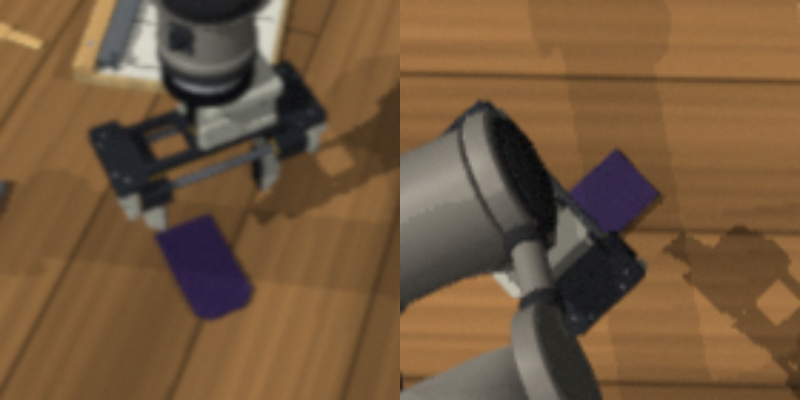

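```bash
python3 - <<'E'
from h import *
print(proj("side",[[.4214,.2918,.08],[.4214,.2918,.0]]),proj("top",[[.4214,.2918,.08],[.4214,.2918,.19]]))
E
```

```text
[[252.93454435 267.68765825]
 [253.15846974 284.95467948]] [[159.85145885 215.25325823]
 [148.4093322  215.02284021]]
```

Request:
move_arm --deltas '[{"x":0.002,"y":0.002,"z":0.045,"wx":0,"wy":0,"wz":0,"hand":1},{"x":0.002,"y":0.002,"z":0.07,"wx":0,"wy":0,"wz":0,"hand":1},{"x":0.002,"y":0.002,"z":0.0785,"wx":0,"wy":0,"wz":0,"hand":1},{"x":0.002,"y":0.002,"z":0.0785,"wx":0,"wy":0,"wz":0,"hand":1},{"x":0.002,"y":0.002,"z":0.0785,"wx":0,"wy":0,"wz":0,"hand":0},{"x":0.002,"y":0.002,"z":0.0785,"wx":0,"wy":0,"wz":0,"hand":0},{"x":0.002,"y":0.002,"z":0.0785,"wx":0,"wy":0,"wz":0,"hand":0},{"x":0.002,"y":0.002,"z":0.0785,"wx":0,"wy":0,"wz":0,"hand":0}]' --grip_force 35

```text
time: 3.2
tool_pos: [0.4214, 0.2955, 0.0018]
tool_rot: [3.141, 0.0, 2.351]
contact_force: [0.1, -0.0, -0.1]
opening: 0.0564
```

Request:
move_arm --deltas '[{"x":0,"y":0,"z":0,"wx":0,"wy":0,"wz":0,"hand":0},{"x":0,"y":0,"z":0,"wx":0,"wy":0,"wz":0,"hand":0}]' --grip_force 35

```text
time: 3.45
tool_pos: [0.4213, 0.2954, 0.0015]
tool_rot: [-3.141, 0.0, 2.35]
contact_force: [-0.3, -0.1, 0.1]
opening: 0.0365
```

```bash
python3 - <<'E'
from h import *
im=viewer.read_camera("side"); cv2.imwrite("pics/grip.png",cv2.resize(im[200:330,180:320],(700,600),interpolation=cv2.INTER_CUBIC)[:,:,::-1])
s=monitor.observe(); print(s["time"],s["tool_pos"],s["contact_force"],s["opening"])
E
```

```text
3.5 [0.42132136 0.29539634 0.00148857] [ 0.88115839  0.45817464 -0.50059748] 0.032543535406799426
```

View pics/grip.png

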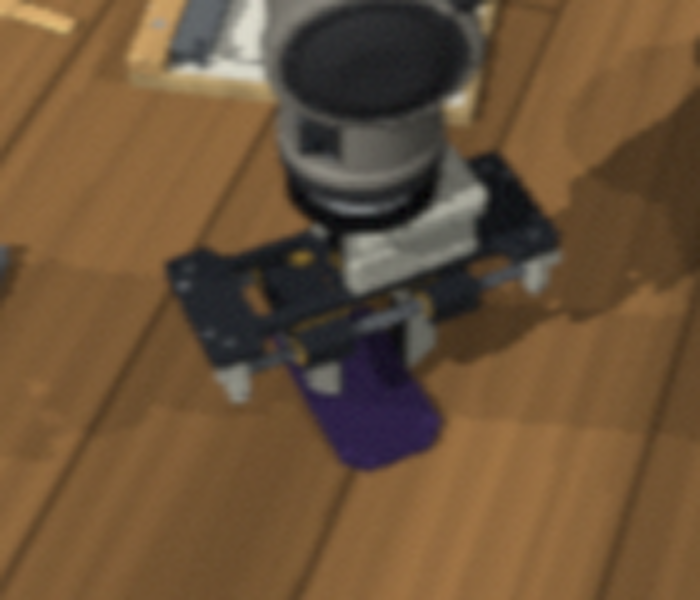

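```bash
python3 - <<'E'
from h import *
y=2.35; ty=np.array([np.sin(y),-np.cos(y),0]); c=np.array([.4213,.2954,0])
for z in(.0015,.01,.02,.03): print(z,proj("side",[c+[0,0,z]+ty*.018,c+[0,0,z]-ty*.018]).round(1).tolist())
s=monitor.observe();print(s["opening"],s["time"]); print(np.round(s["joint_efforts"],2),s["qpos"])
E
```

```text
0.0015 [[246.8, 288.1], [258.6, 283.3]]
0.01 [[246.7, 286.4], [258.7, 281.6]]
0.02 [[246.7, 284.3], [258.7, 279.5]]
0.03 [[246.6, 282.2], [258.7, 277.4]]
0.032543535406799426 3.5
[ 1.000e-02 -4.631e+01 -1.681e+01  5.000e-02  6.000e-02  0.000e+00] [ 4.62494927e-01  5.58191635e-01  1.78036227e+00 -9.24054439e-05
  8.03228260e-01 -3.17124242e-01]
```

Request:
move_arm --deltas '[{"x":0,"y":0,"z":-0.004,"wx":0,"wy":0,"wz":0,"hand":1},{"x":0,"y":0,"z":-0.004,"wx":0,"wy":0,"wz":0,"hand":1},{"x":0,"y":0,"z":-0.004,"wx":0,"wy":0,"wz":0,"hand":1},{"x":0,"y":0,"z":-0.004,"wx":0,"wy":0,"wz":0,"hand":1},{"x":0,"y":0,"z":-0.004,"wx":0,"wy":0,"wz":0,"hand":1},{"x":0,"y":0,"z":-0.004,"wx":0,"wy":0,"wz":0,"hand":1},{"x":0,"y":0,"z":-0.004,"wx":0,"wy":0,"wz":0,"hand":1},{"x":0,"y":0,"z":-0.004,"wx":0,"wy":0,"wz":0,"hand":1}]'

```text
time: 4.5
tool_pos: [0.4214, 0.2954, 0.0055]
tool_rot: [-3.142, 0.0, 2.35]
contact_force: [1.5, -0.5, 0.3]
opening: 0.0915
```

Request:
move_arm --deltas '[{"x":0,"y":0,"z":0.004,"wx":0,"wy":0,"wz":0,"hand":1},{"x":0,"y":0,"z":0.006,"wx":0,"wy":0,"wz":0,"hand":1},{"x":0,"y":0,"z":0.008,"wx":0,"wy":0,"wz":0,"hand":1},{"x":0,"y":0,"z":0.008,"wx":0,"wy":0,"wz":0,"hand":1}]'

```text
time: 5.0
tool_pos: [0.4212, 0.2953, -0.0027]
tool_rot: [-3.141, -0.0, 2.35]
contact_force: [0.9, -0.6, 0.4]
opening: 0.0918
```

Request:
move_arm --deltas '[{"x":0,"y":0,"z":0.003,"wx":0,"wy":0,"wz":0,"hand":1},{"x":0,"y":0,"z":0.005,"wx":0,"wy":0,"wz":0,"hand":1},{"x":0,"y":0,"z":0.005,"wx":0,"wy":0,"wz":0,"hand":1}]'

```text
time: 5.38
tool_pos: [0.4212, 0.2953, -0.0077]
tool_rot: [-3.141, -0.0, 2.35]
contact_force: [0.0, -0.0, -0.4]
opening: 0.092
```

Request:
move_arm --deltas '[{"x":0,"y":0,"z":0.002,"wx":0,"wy":0,"wz":0,"hand":1},{"x":0,"y":0,"z":0.004,"wx":0,"wy":0,"wz":0,"hand":1},{"x":0,"y":0,"z":0.004,"wx":0,"wy":0,"wz":0,"hand":1}]'

```text
time: 5.75
tool_pos: [0.4212, 0.2953, -0.0117]
tool_rot: [-3.141, -0.0, 2.35]
contact_force: [-0.4, -0.4, 0.4]
opening: 0.0918
```

```bash
python3 - <<'E'
from h import *
im=viewer.read_camera("side"); cv2.imwrite("pics/low.png",cv2.resize(im[230:310,200:300],(800,600),interpolation=cv2.INTER_CUBIC)[:,:,::-1])
s=monitor.observe(); print(s["time"],s["tool_pos"],s["contact_force"],s["opening"])
y=2.35; ty=np.array([np.sin(y),-np.cos(y),0]); c=np.array([.4213,.2954,0])
for z in(0,.01,.02,): print(z,((proj("side",[c+[0,0,z]+ty*.046,c+[0,0,z]-ty*.046])-[200,230])*[8,7.5]).round().tolist())
E
```

```text
5.8 [ 0.42131615  0.29538215 -0.01155542] [-0.1335056  -0.01692056  0.53405365] 0.0917265889711546
0 [[299.0, 466.0], [542.0, 375.0]]
0.01 [[298.0, 451.0], [542.0, 359.0]]
0.02 [[297.0, 435.0], [543.0, 344.0]]
```

View pics/low.png

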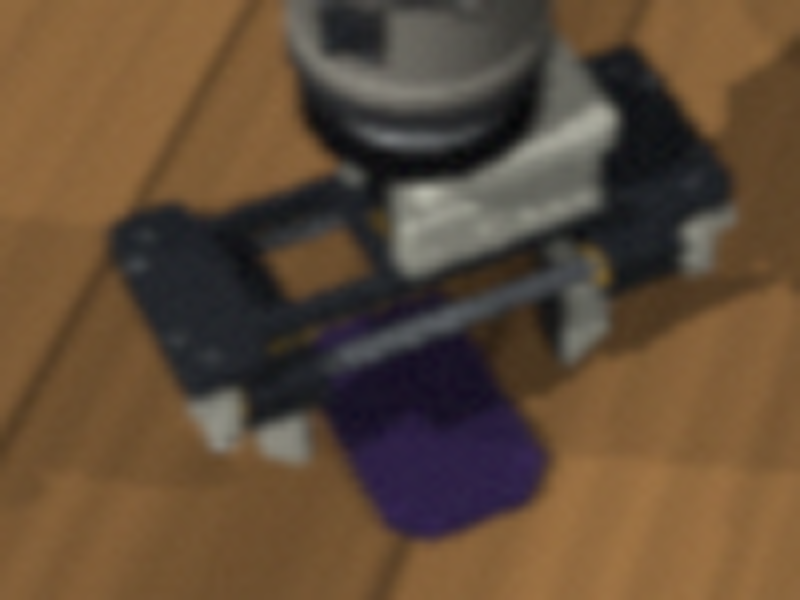

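Request:
move_arm --deltas '[{"x":0,"y":0,"z":0.002,"wx":0,"wy":0,"wz":0,"hand":1},{"x":0,"y":0,"z":0.003,"wx":0,"wy":0,"wz":0,"hand":1},{"x":0,"y":0,"z":0.003,"wx":0,"wy":0,"wz":0,"hand":1}]'

```text
time: 6.18
tool_pos: [0.4213, 0.2954, -0.0146]
tool_rot: [-3.141, 0.0, 2.35]
contact_force: [0.1, 0.1, -0.5]
opening: 0.0918
```

Request:
move_arm --deltas '[{"x":0,"y":0,"z":0.001,"wx":0,"wy":0,"wz":0,"hand":1},{"x":0,"y":0,"z":0.002,"wx":0,"wy":0,"wz":0,"hand":1},{"x":0,"y":0,"z":0.002,"wx":0,"wy":0,"wz":0,"hand":1}]'

```text
time: 6.55
tool_pos: [0.4213, 0.2954, -0.0166]
tool_rot: [-3.141, -0.0, 2.35]
contact_force: [-0.8, -0.3, 0.1]
opening: 0.0919
```

Request:
move_arm --deltas '[{"x":0,"y":0,"z":0.0005,"wx":0,"wy":0,"wz":0,"hand":1},{"x":0,"y":0,"z":0.0015,"wx":0,"wy":0,"wz":0,"hand":1},{"x":0,"y":0,"z":0.0015,"wx":0,"wy":0,"wz":0,"hand":1}]'

```text
time: 6.92
tool_pos: [0.4213, 0.2954, -0.0181]
tool_rot: [-3.141, -0.0, 2.35]
contact_force: [0.9, 0.4, 0.2]
opening: 0.0916
```

Request:
move_arm --deltas '[{"x":0,"y":0,"z":0.001,"wx":0,"wy":0,"wz":0,"hand":1},{"x":0,"y":0,"z":0.001,"wx":0,"wy":0,"wz":0,"hand":1}]'

```text
time: 7.18
tool_pos: [0.4213, 0.2953, -0.0191]
tool_rot: [-3.141, 0.0, 2.35]
contact_force: [0.7, -0.5, -0.7]
opening: 0.0918
```

Request:
move_arm --deltas '[{"x":0,"y":0,"z":0.001,"wx":0,"wy":0,"wz":0,"hand":1},{"x":0,"y":0,"z":0.001,"wx":0,"wy":0,"wz":0,"hand":1}]'

```text
time: 7.42
tool_pos: [0.4213, 0.2954, -0.02]
tool_rot: [-3.141, 0.0, 2.35]
contact_force: [1.0, 0.4, -0.7]
opening: 0.0918
```

Request:
move_arm --deltas '[{"x":0,"y":0,"z":0.001,"wx":0,"wy":0,"wz":0,"hand":1},{"x":0,"y":0,"z":0.0015,"wx":0,"wy":0,"wz":0,"hand":1}]'

```text
time: 7.68
tool_pos: [0.4214, 0.2954, -0.0215]
tool_rot: [-3.141, 0.0, 2.35]
contact_force: [0.3, -0.8, -0.2]
opening: 0.0917
```

Request:
move_arm --deltas '[{"x":0,"y":0,"z":0,"wx":0,"wy":0,"wz":0,"hand":0},{"x":0,"y":0,"z":0,"wx":0,"wy":0,"wz":0,"hand":0},{"x":0,"y":0,"z":0,"wx":0,"wy":0,"wz":0,"hand":0},{"x":0,"y":0,"z":0,"wx":0,"wy":0,"wz":0,"hand":0},{"x":0,"y":0,"z":0,"wx":0,"wy":0,"wz":0,"hand":0}]' --grip_force 35

```text
time: 8.3
tool_pos: [0.4214, 0.2954, -0.0215]
tool_rot: [-3.142, 0.0, 2.35]
contact_force: [-0.3, 0.7, -0.7]
opening: 0.0464
```

```bash
python3 - <<'E'
from h import *
im=viewer.read_camera("side"); cv2.imwrite("pics/low2.png",cv2.resize(im[230:310,200:300],(800,600),interpolation=cv2.INTER_CUBIC)[:,:,::-1])
s=monitor.observe(); print(s["time"],s["tool_pos"],s["contact_force"],s["opening"])
E
```

```text
8.35 [ 0.4213575   0.29539113 -0.02147847] [-0.08950042 -0.12143801 -0.9321492 ] 0.04237401200061847
```

View pics/low2.png

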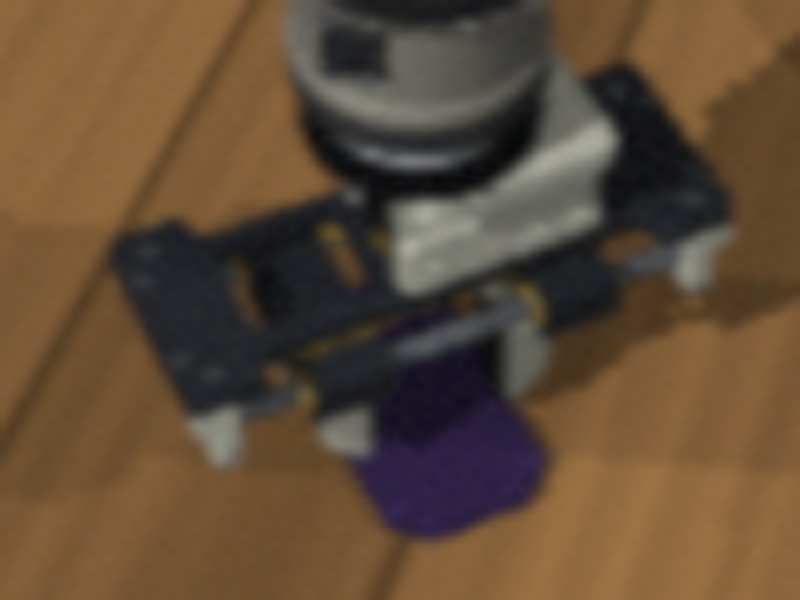

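Request:
move_arm --deltas '[{"x":0,"y":0,"z":0,"wx":0,"wy":0,"wz":0,"hand":1},{"x":0,"y":0,"z":0,"wx":0,"wy":0,"wz":0,"hand":1},{"x":0,"y":0,"z":0,"wx":0,"wy":0,"wz":0,"hand":1},{"x":0,"y":0,"z":0,"wx":0,"wy":0,"wz":0,"hand":1},{"x":0,"y":0,"z":0,"wx":0,"wy":0,"wz":0,"hand":1},{"x":0,"y":0,"z":0.002,"wx":0,"wy":0,"wz":0,"hand":1},{"x":0,"y":0,"z":0.004,"wx":0,"wy":0,"wz":0,"hand":1},{"x":0,"y":0,"z":0.005,"wx":0,"wy":0,"wz":0,"hand":1}]'

```text
time: 9.35
tool_pos: [0.4213, 0.2953, -0.0267]
tool_rot: [-3.141, -0.0, 2.35]
contact_force: [-0.6, -0.1, 0.6]
opening: 0.0919
```

Request:
move_arm --deltas '[{"x":0,"y":0,"z":0.001,"wx":0,"wy":0,"wz":0,"hand":1},{"x":0,"y":0,"z":0.002,"wx":0,"wy":0,"wz":0,"hand":1}]'

```text
time: 9.6
tool_pos: [0.4214, 0.2954, -0.0285]
tool_rot: [3.142, 0.0, 2.35]
contact_force: [-0.2, 0.4, 0.1]
opening: 0.0922
```

Request:
move_arm --deltas '[{"x":0,"y":0,"z":0.001,"wx":0,"wy":0,"wz":0,"hand":1},{"x":0,"y":0,"z":0.0015,"wx":0,"wy":0,"wz":0,"hand":1}]'

```text
time: 9.85
tool_pos: [0.4214, 0.2954, -0.03]
tool_rot: [-3.141, 0.0, 2.35]
contact_force: [-0.7, 0.3, -0.5]
opening: 0.0916
```

```bash
python3 - <<'E'
from h import *
im=viewer.read_camera("side"); s=monitor.observe(); print(s["time"],s["tool_pos"],s["contact_force"])
cv2.imwrite("pics/low3.png",cv2.resize(im[230:310,200:300],(800,600),interpolation=cv2.INTER_CUBIC)[:,:,::-1])
y=2.35; tx=np.array([np.cos(y),np.sin(y),0]);ty=np.array([np.sin(y),-np.cos(y),0]); c=np.array([.4213,.2954,0])
for z in(0,.01,.02,):
  P=[c+[0,0,z]+tx*.0095+ty*k for k in(.046,.060,-.046,-.060)]
  print(z,((proj("side",P)-[200,230])*[8,7.5]).round().tolist())
E
```

```text
9.9 [ 0.4213306   0.29536912 -0.03005965] [ 0.11258365 -0.16427425  0.19229083]
0 [[310.0, 487.0], [272.0, 502.0], [554.0, 395.0], [590.0, 381.0]]
0.01 [[309.0, 472.0], [271.0, 486.0], [554.0, 379.0], [590.0, 365.0]]
0.02 [[308.0, 456.0], [270.0, 471.0], [555.0, 363.0], [591.0, 350.0]]
```

View pics/low3.png

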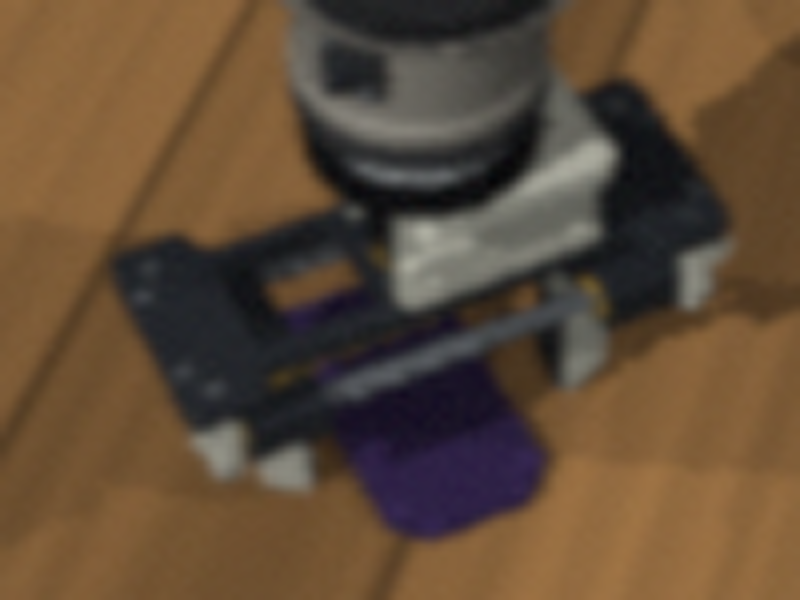

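Request:
move_arm --deltas '[{"x":0,"y":0,"z":0.001,"wx":0,"wy":0,"wz":0,"hand":1},{"x":0,"y":0,"z":0.002,"wx":0,"wy":0,"wz":0,"hand":1}]'

```text
time: 10.15
tool_pos: [0.4214, 0.2954, -0.032]
tool_rot: [-3.142, 0.0, 2.35]
contact_force: [-0.4, 0.3, -0.2]
opening: 0.0921
```

Request:
move_arm --deltas '[{"x":0,"y":0,"z":0.001,"wx":0,"wy":0,"wz":0,"hand":1},{"x":0,"y":0,"z":0.001,"wx":0,"wy":0,"wz":0,"hand":1}]'

```text
time: 10.4
tool_pos: [0.4213, 0.2953, -0.0331]
tool_rot: [-3.141, 0.0, 2.35]
contact_force: [-0.3, 1.1, -0.2]
opening: 0.0919
```

Request:
move_arm --deltas '[{"x":0,"y":0,"z":0.001,"wx":0,"wy":0,"wz":0,"hand":1},{"x":0,"y":0,"z":0.001,"wx":0,"wy":0,"wz":0,"hand":1}]'

```text
time: 10.65
tool_pos: [0.4214, 0.2954, -0.034]
tool_rot: [-3.141, 0.0, 2.35]
contact_force: [-0.1, -1.3, 0.7]
opening: 0.0915
```

Keep feeling for the bench.

Request:
move_arm --deltas '[{"x":0,"y":0,"z":0.001,"wx":0,"wy":0,"wz":0,"hand":1},{"x":0,"y":0,"z":0.001,"wx":0,"wy":0,"wz":0,"hand":1}]'

```text
time: 10.9
tool_pos: [0.4213, 0.2953, -0.035]
tool_rot: [-3.141, 0.0, 2.35]
contact_force: [-0.4, 1.2, -0.2]
opening: 0.0918
```

Request:
move_arm --deltas '[{"x":0,"y":0,"z":0.001,"wx":0,"wy":0,"wz":0,"hand":1},{"x":0,"y":0,"z":0.001,"wx":0,"wy":0,"wz":0,"hand":1}]'

```text
time: 11.15
tool_pos: [0.4214, 0.2954, -0.0354]
tool_rot: [3.141, 0.0, 2.351]
contact_force: [-1.3, -1.0, 6.5]
opening: 0.0916
```

Request:
move_arm --deltas '[{"x":0,"y":0,"z":-0.0015,"wx":0,"wy":0,"wz":0,"hand":0},{"x":0,"y":0,"z":-0.0015,"wx":0,"wy":0,"wz":0,"hand":0},{"x":0,"y":0,"z":-0.0015,"wx":0,"wy":0,"wz":0,"hand":0},{"x":0,"y":0,"z":-0.0015,"wx":0,"wy":0,"wz":0,"hand":0},{"x":0,"y":0,"z":-0.0015,"wx":0,"wy":0,"wz":0,"hand":0},{"x":0,"y":0,"z":-0.0015,"wx":0,"wy":0,"wz":0,"hand":0}]' --grip_force 40

```text
time: 11.9
tool_pos: [0.4213, 0.2953, -0.0346]
tool_rot: [-3.141, 0.0, 2.35]
contact_force: [0.9, 0.2, -0.2]
opening: 0.0592
```

```bash
python3 - <<'E'
from h import *
s=monitor.observe(); p,r=s["tool_pos"],s["tool_rot"]
print(delta(p,r,[.526,-.0435,.03],189.4))
E
```

```text
(array([-0.3146, -0.1638, -0.0645]), array([-2.000e-02, -1.000e-02, -5.473e+01]))
```

Request:
move_arm --deltas '[{"x":0,"y":0,"z":-0.02,"wx":0,"wy":0,"wz":0,"hand":0},{"x":0,"y":0,"z":-0.05,"wx":0,"wy":0,"wz":0,"hand":0},{"x":0,"y":0,"z":-0.065,"wx":0,"wy":0,"wz":0,"hand":0},{"x":0,"y":0,"z":-0.065,"wx":0,"wy":0,"wz":0,"hand":0}]'

```text
time: 12.4
tool_pos: [0.4219, 0.2957, 0.0313]
tool_rot: [3.14, 0.001, 2.35]
contact_force: [-0.4, 0.2, -1.4]
opening: 0.0589
```

Request:
move_arm --deltas '[{"x":-0.05,"y":-0.025,"z":0,"wx":0,"wy":0,"wz":-8,"hand":0},{"x":-0.1,"y":-0.05,"z":0,"wx":0,"wy":0,"wz":-17,"hand":0},{"x":-0.15,"y":-0.08,"z":0,"wx":0,"wy":0,"wz":-27,"hand":0},{"x":-0.2,"y":-0.105,"z":0,"wx":0,"wy":0,"wz":-36,"hand":0},{"x":-0.25,"y":-0.13,"z":0,"wx":0,"wy":0,"wz":-45,"hand":0},{"x":-0.295,"y":-0.155,"z":0,"wx":0,"wy":0,"wz":-52,"hand":0},{"x":-0.314,"y":-0.164,"z":0,"wx":0,"wy":0,"wz":-54.7,"hand":0},{"x":-0.314,"y":-0.164,"z":0,"wx":0,"wy":0,"wz":-54.7,"hand":0}]'

```text
time: 13.4
tool_pos: [0.5251, -0.0445, 0.0292]
tool_rot: [3.141, -0.002, -2.981]
contact_force: [-0.6, 0.1, -0.9]
opening: 0.0587
```

```bash
python3 - <<'E'
from h import *
np.set_printoptions(precision=1,suppress=True)
d=np.array([np.cos(np.radians(9.39)),np.sin(np.radians(9.39))]); n=np.array([-d[1],d[0]])
ims={k:viewer.read_camera(k) for k in("top","side")}
s=monitor.observe(); p,r=s["tool_pos"],s["tool_rot"]; print(s["time"],p*1000,np.degrees(r),s["opening"]*1000)
zt=p[2]+.0346+.006
for k in ims:
    for c in cv2.findContours(violet(ims[k]),cv2.RETR_EXTERNAL,cv2.CHAIN_APPROX_NONE)[0]:
        if cv2.contourArea(c)<80 : continue
        P=ray(k,c[:,0],zt)[:,:2]*1000
        if P.mean(0)[1]<-150: continue
        print(k,len(c),"along",(P@d).min(),(P@d).max(),"across",(P@n).min(),(P@n).max(), cv2.minAreaRect(P.astype(np.float32)))
a=ims["side"][140:250,185:325]; b=ims["top"][100:220,210:350]
cv2.imwrite("pics/pre.png",np.hstack([cv2.resize(a,(400,400)),cv2.resize(b,(400,400))])[:,:,::-1])
E
```

```text
13.5 [524.5 -42.6  29.5] [ 179.9   -0.1 -170.7] 58.906817980581394
```

View pics/pre.png

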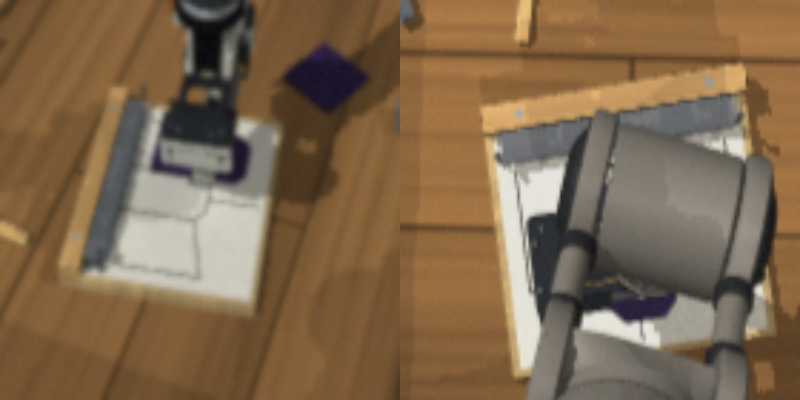

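```bash
python3 - <<'E'
from h import *
np.set_printoptions(precision=1,suppress=True)
d=np.array([np.cos(np.radians(9.39)),np.sin(np.radians(9.39))]); n=np.array([-d[1],d[0]])
im=viewer.read_camera("side"); zt=.0295+.0346+.006
h=cv2.cvtColor(im,cv2.COLOR_RGB2HSV); m=cv2.inRange(h,(118,70,15),(160,255,160)); m[:, :225]=0; m[:,280:]=0; m[:165]=0;m[215:]=0
vs,us=np.nonzero(m); P=ray("side",np.c_[us,vs],zt)[:,:2]*1000
print(len(us),us.min(),us.max(),vs.min(),vs.max())
print("along",np.percentile(P@d,[0,1,3,50,97,99,100]),"across",np.percentile(P@n,[0,2,98,100]))
for a in range(185,210):
    q=us[vs==a]; 
    if len(q): print(a,q.min(),q.max(),(ray("side",[[q.min()-.5,a],[q.max()+.5,a]],zt)[:,:2]*1000@d),(ray("side",[[q.min()-.5,a],[q.max()+.5,a]],zt)[:,:2]*1000@n))
t=np.array([.5245,-.0426])*1000; print("tcp",t@d,t@n)
E
```

```text
66 239 271 179 189
along [469.1 469.4 469.8 480.2 569.  570.3 571. ] across [-146.9 -146.1  -95.7  -95.3]
185 239 270 [570.6 468.2] [-100.5 -118.7]
186 239 270 [569.6 467.5] [ -95.8 -113.9]
187 246 269 [546.3 469.9] [ -95.1 -108.6]
188 262 268 [494.6 472.4] [ -99.4 -103.4]
189 263 267 [490.6 474.8] [-95.3 -98.1]
tcp 510.52169153120104 -127.60334037994947
```

Request:
move_arm --deltas '[{"x":0,"y":0,"z":0.025,"wx":0,"wy":0,"wz":0,"hand":0},{"x":0,"y":0,"z":0.042,"wx":0,"wy":0,"wz":0,"hand":0},{"x":0,"y":0,"z":0.05,"wx":0,"wy":0,"wz":0,"hand":0},{"x":-0.005,"y":0,"z":0.05,"wx":0,"wy":0,"wz":0,"hand":0},{"x":-0.012,"y":0,"z":0.05,"wx":0,"wy":0,"wz":0,"hand":0},{"x":-0.02,"y":0,"z":0.05,"wx":0,"wy":0,"wz":0,"hand":0},{"x":-0.025,"y":0,"z":0.05,"wx":0,"wy":0,"wz":0,"hand":0},{"x":-0.025,"y":0,"z":0.05,"wx":0,"wy":0,"wz":0,"hand":0}]'

```text
time: 14.55
tool_pos: [0.5507, -0.0391, -0.0193]
tool_rot: [-3.141, 0.0, -2.978]
contact_force: [0.0, 0.0, -1.4]
opening: 0.0591
```

```bash
python3 - <<'E'
from h import *
np.set_printoptions(precision=1,suppress=True)
d=np.array([np.cos(np.radians(9.39)),np.sin(np.radians(9.39))]); n=np.array([-d[1],d[0]])
im=viewer.read_camera("side"); s=monitor.observe(); p=s["tool_pos"]*1000; print(p,p[:2]@d,p[:2]@n,np.degrees(s["tool_rot"]),s["contact_force"])
zt=p[2]/1000+.0346+.006
h=cv2.cvtColor(im,cv2.COLOR_RGB2HSV); m=cv2.inRange(h,(118,70,15),(160,255,160)); m[:, :215]=0; m[:,275:]=0; m[:175]=0;m[235:]=0
vs,us=np.nonzero(m)
for a in range(vs.min(),vs.max()+1):
    q=us[vs==a]
    if len(q): W=ray("side",[[q.min()-.5,a],[q.max()+.5,a]],zt)[:,:2]*1000; print(a,q.min(),q.max(),W@d,W@n)
cv2.imwrite("pics/pre2.png",cv2.resize(im[160:235,200:300],(800,600),interpolation=cv2.INTER_CUBIC)[:,:,::-1])
E
```

```text
[550.2 -39.1 -19.4] 536.4260348538123 -128.3632553115035 [-180.    -0.  -170.6] [ 0.6 -0.6 -1.3]
188 259 260 [513.2 506.5] [-149.8 -151. ]
189 259 262 [512.3 498.9] [-144.9 -147.3]
190 258 262 [514.8 498.1] [-139.4 -142.4]
191 258 262 [513.9 497.3] [-134.5 -137.5]
192 258 262 [513.1 496.5] [-129.7 -132.6]
193 258 262 [512.2 495.7] [-124.9 -127.8]
194 232 262 [597.1 494.9] [-104.9 -123. ]
195 231 262 [599.3 494.1] [ -99.6 -118.2]
196 232 261 [594.9 496.5] [ -95.5 -112.9]
197 240 261 [567.7 495.7] [ -95.4 -108.2]
198 257 260 [511.3 498.2] [-100.6 -102.9]
```

View pics/pre2.png

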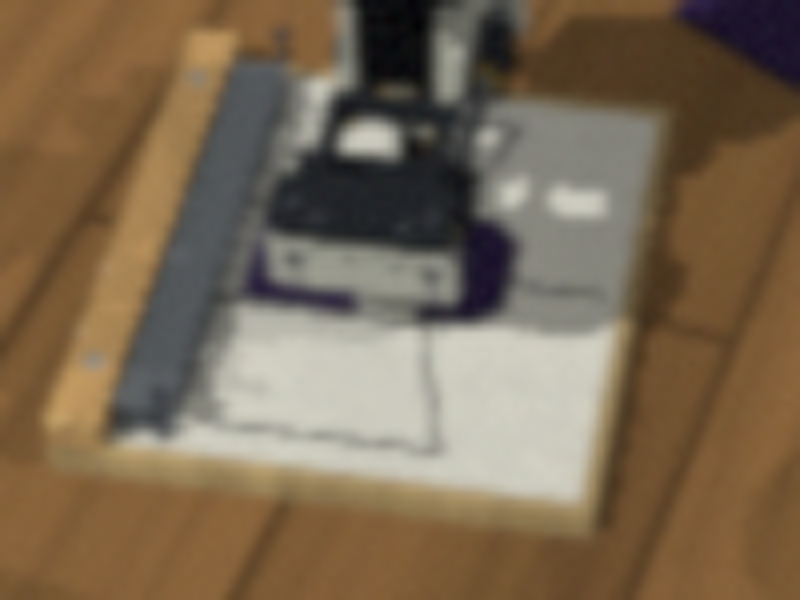

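Request:
move_arm --deltas '[{"x":-0.004,"y":0,"z":0,"wx":0,"wy":0,"wz":0,"hand":0},{"x":-0.008,"y":0,"z":0,"wx":0,"wy":0,"wz":0,"hand":0},{"x":-0.012,"y":0,"z":0,"wx":0,"wy":0,"wz":0,"hand":0},{"x":-0.012,"y":0,"z":0,"wx":0,"wy":0,"wz":0,"hand":0}]'

```text
time: 15.1
tool_pos: [0.5624, -0.0371, -0.0194]
tool_rot: [-3.141, 0.0, -2.978]
contact_force: [0.4, 0.0, -1.9]
opening: 0.0591
```

Request:
move_arm --deltas '[{"x":-0.002,"y":0,"z":0,"wx":0,"wy":0,"wz":0,"hand":0},{"x":-0.004,"y":0,"z":0,"wx":0,"wy":0,"wz":0,"hand":0},{"x":-0.005,"y":0,"z":0,"wx":0,"wy":0,"wz":0,"hand":0},{"x":-0.005,"y":0,"z":0,"wx":0,"wy":0,"wz":0,"hand":0}]'

```text
time: 15.6
tool_pos: [0.567, -0.0363, -0.0194]
tool_rot: [-3.141, 0.0, -2.978]
contact_force: [-0.7, -0.2, -0.9]
opening: 0.0594
```

Request:
move_arm --deltas '[{"x":-0.001,"y":0,"z":0,"wx":0,"wy":0,"wz":0,"hand":0},{"x":-0.002,"y":0,"z":0,"wx":0,"wy":0,"wz":0,"hand":0},{"x":-0.003,"y":0,"z":0,"wx":0,"wy":0,"wz":0,"hand":0},{"x":-0.003,"y":0,"z":0,"wx":0,"wy":0,"wz":0,"hand":0}]'

```text
time: 16.1
tool_pos: [0.57, -0.0359, -0.0194]
tool_rot: [-3.141, 0.0, -2.978]
contact_force: [0.0, 0.5, -0.9]
opening: 0.059
```

Request:
move_arm --deltas '[{"x":-0.001,"y":0,"z":0,"wx":0,"wy":0,"wz":0,"hand":0},{"x":-0.0015,"y":0,"z":0,"wx":0,"wy":0,"wz":0,"hand":0},{"x":-0.0015,"y":0,"z":0,"wx":0,"wy":0,"wz":0,"hand":0}]'

```text
time: 16.48
tool_pos: [0.5714, -0.0356, -0.0194]
tool_rot: [-3.141, 0.0, -2.978]
contact_force: [0.7, 0.3, -0.9]
opening: 0.0591
```

Request:
move_arm --deltas '[{"x":-0.001,"y":0,"z":0,"wx":0,"wy":0,"wz":0,"hand":0},{"x":-0.0015,"y":0,"z":0,"wx":0,"wy":0,"wz":0,"hand":0},{"x":-0.0015,"y":0,"z":0,"wx":0,"wy":0,"wz":0,"hand":0}]'

```text
time: 16.85
tool_pos: [0.5723, -0.0354, -0.0196]
tool_rot: [3.141, -0.001, -2.978]
contact_force: [-2.3, -1.0, 0.3]
opening: 0.0588
```

Request:
move_arm --deltas '[{"x":-0.001,"y":0,"z":0,"wx":0,"wy":0,"wz":0,"hand":0},{"x":-0.0015,"y":0,"z":0,"wx":0,"wy":0,"wz":0,"hand":0},{"x":-0.0015,"y":0,"z":0,"wx":0,"wy":0,"wz":0,"hand":0}]'

```text
time: 17.23
tool_pos: [0.5724, -0.0352, -0.02]
tool_rot: [3.141, -0.004, -2.978]
contact_force: [-6.6, -2.0, -0.1]
opening: 0.0593
```

Request:
move_arm --deltas '[{"x":0,"y":0,"z":0.0006,"wx":0,"wy":-0.3,"wz":0,"hand":0},{"x":0,"y":0,"z":0.0012,"wx":0,"wy":-0.6,"wz":0,"hand":0},{"x":0,"y":0,"z":0.002,"wx":0,"wy":-0.8,"wz":0,"hand":0},{"x":0,"y":0,"z":0.002,"wx":0,"wy":-0.8,"wz":0,"hand":0}]'

```text
time: 17.73
tool_pos: [0.5729, -0.0352, -0.0214]
tool_rot: [3.141, 0.011, -2.978]
contact_force: [-6.3, -1.5, 3.6]
opening: 0.059
```

Request:
move_arm --deltas '[{"x":0,"y":0,"z":0.0005,"wx":0,"wy":0,"wz":0,"hand":0},{"x":0,"y":0,"z":0.001,"wx":0,"wy":0,"wz":0,"hand":0},{"x":0,"y":0,"z":0.001,"wx":0,"wy":0,"wz":0,"hand":0}]'

```text
time: 18.1
tool_pos: [0.5729, -0.0352, -0.0218]
tool_rot: [3.141, 0.011, -2.978]
contact_force: [-9.2, -2.2, 8.3]
opening: 0.0594
```

Request:
move_arm --deltas '[{"x":0,"y":0,"z":0.0003,"wx":0,"wy":-0.2,"wz":0,"hand":0},{"x":0,"y":0,"z":0.0006,"wx":0,"wy":-0.4,"wz":0,"hand":0},{"x":0,"y":0,"z":0.0006,"wx":0,"wy":-0.4,"wz":0,"hand":0}]'

```text
time: 18.48
tool_pos: [0.5733, -0.0351, -0.0219]
tool_rot: [3.141, 0.019, -2.978]
contact_force: [-9.3, -0.6, 12.5]
opening: 0.0593
```

```bash
python3 - <<'E'
from h import *
np.set_printoptions(precision=2,suppress=True)
d=np.array([np.cos(np.radians(9.39)),np.sin(np.radians(9.39))]); n=np.array([-d[1],d[0]])
im=viewer.read_camera("side"); s=monitor.observe(); p=s["tool_pos"]*1000; print(s["time"],p,p[:2]@d,p[:2]@n,np.degrees(s["tool_rot"]),s["contact_force"],"torque",s["torque"],s["opening"])
a=cv2.imread("pics/side0.png")[:,:,::-1]
o=np.vstack([cv2.resize(x[165:230,200:290],(720,300),interpolation=cv2.INTER_CUBIC) for x in(a,im)])
cv2.imwrite("pics/fin.png",o[:,:,::-1])
h=cv2.cvtColor(im,cv2.COLOR_RGB2HSV); m=cv2.inRange(h,(118,70,15),(160,255,160)); m[:, :215]=0; m[:,275:]=0; m[:175]=0;m[235:]=0
vs,us=np.nonzero(m)
for b in range(vs.min(),vs.max()+1):
    q=us[vs==b]
    if len(q): W=ray("side",[[q.min()-.5,b],[q.max()+.5,b]],.0185)[:,:2]*1000; print(b,q.min(),q.max(),W@d,W@n)
E
```

```text
18.525 [573.23 -35.14 -21.87] 559.8162825179628 -128.19565136973054 [ 179.99    1.09 -170.63] [-9.35 -0.98 12.81] torque [-0.03  1.48 -0.11] 0.05895705957284595
188 252 254 [537.18 527.1 ] [-148.5  -150.29]
189 253 255 [532.9  522.85] [-144.17 -145.95]
190 252 256 [535.33 518.62] [-138.67 -141.64]
191 252 256 [534.41 517.74] [-133.8  -136.76]
192 252 256 [533.49 516.87] [-128.95 -131.91]
193 252 256 [532.58 516.01] [-124.13 -127.08]
194 252 256 [531.68 515.14] [-119.34 -122.27]
195 252 256 [530.78 514.29] [-114.57 -117.49]
196 229 255 [605.53 516.73] [ -96.39 -112.15]
197 252 255 [528.99 515.87] [-105.1  -107.43]
198 251 253 [531.38 521.56] [ -99.82 -101.56]
```

View pics/fin.png

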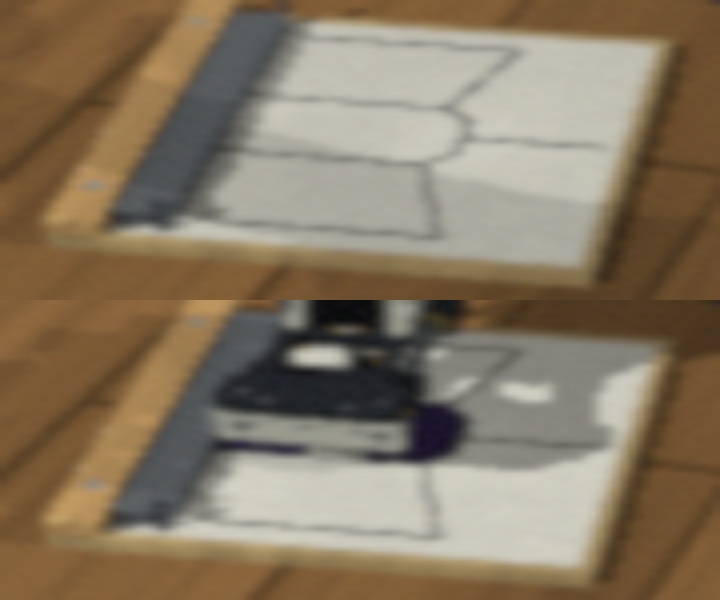

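```bash
python3 - <<'E'
from h import *
s=monitor.observe(); print(s["time"],s["contact_force"],abs(s["qvel"]).max())
print(robot.hand_in()); s=monitor.observe(); print(s["time"],s["tool_pos"],s["contact_force"],s["opening"])
E
```

```text
18.525 [-9.3457686  -0.97675387 12.81375681] 0.0031412877267842066
the job is handed in; nothing more can be done
None
the job is handed in; nothing more can be done
```

I picked up the clipped-corner pane, slid its straight edge level under the raised leaf until it met the heart, pressed it down with a slight tail-down tilt, and handed in still holding it. The clock read about 18.5 s of the 42 s allowed.

**Last readings before hand-in:**
- The push into the came was about 9.4 N and the downward press about 12.8 N, with almost no joint motion.
- The gripper opening was 59 mm on the 60 mm pane.
- The tool was about 0.6 mm off the outline's centre line sideways, about 0.02° off in yaw, and pitched 0.019 rad.
- The last side picture shows the pane's tail and long side on the ink outline, to about 2 mm. The came showed no visible lift, and nothing else in that view (board and came only) had moved.

**What disagreed or was not confirmed:**
- **Tool height:** the reported height was off by about 35 mm from the real fingertips. My first two grasps closed above the pane without touching it. I then felt for the bench, and all later heights use that correction.
- **Edge position:** the straight edge was last seen about 9 mm before the lip, and by the end the leaf and gripper hid it. I judged it fully home from the push force and from the tool having travelled the expected distance, to within about 3 mm.
- **Press on the board:** the tail's contact with the board is inferred from tool height, tilt and force, not measured separately.
- **Verdict:** hand-in reports none, and I could take no reading afterwards.

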